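# Tare the portion scale through its splash shutter

## Task

An empty tray waits on the portion scale, so zero the scale: with the fingertips push the sliding shutter of its console fully open by its orange rib, reach down into the well and press the green tare key fully down, keep it down for two seconds, then take the finger out and push the shutter fully shut again. Only push and press: do not pinch the rib, do not press the red key, and leave everything else on the table where it is.

Things in the scene. Friction and masses are not known exactly. Their poses are not given: they have to be found in the camera images.
- console: White scale console fixed to the table, level, 130 (x) x 300 (y) x 70 mm high, origin at the centre of its underside. Two round wells in its flat top, 50 mm wide, 26 mm deep, centred at own (x, y) = (0, -107) and (0, -43) mm: one holds the green key, one the red, either way round. At own x = 65 to 100 mm a display head, 94 mm high; at x = -56 and 56 mm rails 8 mm above the top.
- shutter (a joint): Slide of the aluminium splash shutter, in m, along the console's own +y: 0 = shut (over both wells), 0.14 = fully open (both wells clear), rigid stops at both ends. Starts between 0 and 0.025, stays where it is left, takes about 2 N to push. A plate 98 (x) x 136 (y) x 4 mm, its top 75 mm above the table.
- shutter_rib (a point): Middle of the top edge of the orange push rib, which stands on the middle of the shutter: 56 (console x) x 14 (console y) x 22 mm high, top 97 mm above the table. At joint value q it is at console x = 0, y = -75 mm + q. Push it sideways on either long face: over 2 N on its -y half and its +y half at once counts as pinching.
- green_key_top (a point): Centre of the top of the green tare key, a round cap of 28 mm diameter at the centre of its well, 18 mm below the console's top when up (52 mm above the table); the point moves with the key. The closed fingertips fit in the well from straight above.
- green_key (a joint): Travel of the green key in m: 0 = up, 0.005 = fully down on a rigid stop. Spring: starts to move at about 2 N, about 5 N when fully down; springs back when released.
- red_key_top (a point): Centre of the top of the red power key, same shape as the green one, in the other well. Not to be pressed.
- red_key (a joint): Travel of the red key in m: 0 = up, 0.005 = fully down; same spring.
- tray: Loose empty aluminium tray 160 x 240 x 45 mm on the fixed grey scale platform (57 mm high) beyond the +y end of the console; origin at the centre of its underside. Leave alone.
- weight: Loose brass test weight with a knob, 48 mm diameter, 82 mm high, near the console's +y end; origin at the centre of its underside. Leave alone.
- jar: Loose amber spice jar with red cap, 60 mm diameter, 90 mm high, near the console's -y end; origin at the centre of its underside. Leave alone.
- knife: Loose knife lying flat, blue handle, 250 mm long, 18 mm high, origin under the front end of the handle, x along the blade. Leave alone.
- filler_funnel: Loose orange filling funnel standing on its wide mouth, 200 mm diameter, 200 mm high, origin at the centre of its underside. Leave alone.
- honing_steel: Loose honing steel lying flat, black handle, 340 mm long, 28 mm high, origin under the front end of the handle, x along the rod. Leave alone.
- twine_tin: Loose green tin, 80 mm diameter, 100 mm high, origin at the centre of its underside. Leave alone.

How it is judged:
By the outcome, as a careful person would: the job done as asked, in the order asked, and still so for the second after the job is handed in, with the robot touching nothing.
It also fails if it takes over 56 s, if anything falls off the work surface, if the arm or the gripper's body presses on something with over 40 N, if the wrist force passes 120 N, or if a joint passes its speed limit or range.

## Robot

A 6-joint arm with a two-finger parallel gripper is mounted at the origin on the work surface. World frame = base frame: x ahead of the robot, y to its left, z up, the work surface at z = 0. Lengths are in m, angles in rad, forces in N, time in s.
With the tool pointing down it reaches from about 0.35 to 0.975 m from the base axis. Payload 4.9 kg.
Tool frame: the origin (TCP) lies on the mounting face of the last link; the fingertips stand 173 mm ahead of it and the grasp point (between the pads) lies 155 mm ahead of it; x points along the fingers, z is the direction in which the jaws open and shut, and the axes are right-handed (so a half turn about x gives the same grasp; the last joint's range is limited). The gripper opens to 85 mm and grips with 20 to 120 N. Pads are 22 mm wide; open, the fingers measure 114 mm over their backs; the gripper's body (76 mm by 85 mm) begins 54 mm behind the grasp point. The pads swing forward as they close: fully open they stand 13 mm farther back than shut.
Start: joints at [1.141, 0.053, 1.613, -0, 1.476, -0.119], TCP at [0.191, 0.595, 0.405] pointing down, gripper open.
Joint ranges: [-3.01, 3.01], [-1.01, 2.22], [0.06, 2.58], [-1.02, 4.17], [0.09, 2.62], [-3.14, 3.14]. Speed limits (rad/s): [2.57, 2.57, 3.14, 3.14, 3.14, 3.14].

## Interface

Orientations are given as a rotation vector (axis times angle).
In Python, from station import get_obs, get_image, get_calibration, finish_job, look_for, masks_of, tip_of gives the robot as it stands.
- The arm moves only by the tool carry_out, never from a script. Its argument "increments" is a list of rows, each a list of 3 entries, a list of its own where there are three numbers: the turn, a rotation vector about the world's x, y, z in units of 0.1 rad (1.0 is 0.1 rad), then the shift along the world's x, y, z in units of 20 mm (1.0 is 20 mm), then the opening, from 0 (shut) to 1 (fully open). A call has 1 to 8 rows; each row shifts and turns the pose as measured when the row begins; what a row does not reach is not made up. A row lasts 1/10 s, in which the tool goes at most 50 mm and 8.59 degrees, less where a joint would pass 70% of its speed; a pose out of reach is approached as far as the arm can. A call with a number of a shift or a turn outside -1 to 1 is refused whole. A call with a gripper value outside its range is refused whole. The fingers move at their own pace and stop on an object; "squeeze" is the grip in N (left out, the last holds). Time passes only in rows, so rows that do not move let the fingers close. It gives the time, the measured TCP pose, the force and the opening at its end, in the units of the state.
- get_obs(): the state, without advancing time (a new reading comes with each control period).
- get_image(name): name is "side" or "top" or "wrist"; returns (picture, depth): 480x640x3 uint8, blue, green, red; 480x640 float32, m along the optical axis (not along the pixel's ray), 0 where there is no reading.
- get_calibration(name): a dict with "fx", "fy", "cx", "cy" (pixels), "position" and "orientation" of the camera in the world. Camera axes: x right, y down, z forward; pixel columns grow to the right and rows downward; lengths in m; the calibration is good to about 2 mm. A picture is of the moment at which its call begins: read the wrist's pose just before it. get_calibration takes no time and is no camera call; for the wrist camera it gives the pose at the moment of the call.
- finish_job(): hands the job in, once; it reports no verdict.
Trained networks look in the newest picture that a camera, given by its name, has taken for a name from the list of things; names that differ only in an ending like _2 or _b are one class to them, and where a whole thing is asked for, a point or a joint stands for the part that bears it (a point fixed in the world has none). Each returns a list of dicts, best first, with "p" (0 to 1); they miss things now and then, are a little off and sometimes report something else, mostly with a low value. They report only what shows in the picture. A call takes as long as a camera call.
- look_for(camera, query): "centre" ([column, row] in pixels, amid what is visible of it).
- masks_of(camera, query): "region" (480x640 bool, what is visible of it) and "centre" ([column, row] in pixels, amid what is visible of it).
- tip_of(camera, query): "centre" ([column, row] in pixels: a listed point, or the origin of a listed thing).
The state is a dict: "t": time; "q": joint angles; "dq": joint speeds; "effort": joint torques, N m; "tool_pos": TCP position; "tool_rot": TCP orientation; "contact_force": force on the tool from outside, world axes, zero at the start; "wrist_torque": the same for the moment, N m; "opening": finger opening in m.
Only numpy, scipy, OpenCV 4.12 (cv2) and the standard library are available. Lean on these libraries where they do the work, as an engineer would, in place of code of your own. Each camera call takes 0.05 s, during which the arm holds its last target.

## Working session

There is one attempt and no reset: what is moved stays moved. The work goes in short steps, Python scripts to look and compute and a tool call to move; the robot and the scene stay as the last step left them, time stands still between calls to the robot, and variables do not carry over. Pictures are saved under pics/ and viewed, and the job is handed in when it is done.

Besides the shell and the picture viewer there is one more tool, called after "Emit:" in YAML: its name, and indented under it one key for each argument. carry_out: Moves the arm, as the interface text tells. Shifts and turns lie within -1 to 1; 1 stands for 20 mm of shift or 0.1 rad of turn. Its arguments: {"type":"object","properties":{"increments":{"type":"array","items":{"type":"array"}},"squeeze":{"type":"number"}},"required":["increments"]}

```bash
ls; mkdir -p pics; cat > h.py <<'E'
import numpy as np,cv2
from station import *
from scipy.spatial.transform import Rotation as R
def rot(o):
    o=np.array(o,float)
    return o if o.shape==(3,3) else (R.from_rotvec(o).as_matrix() if o.size==3 else R.from_quat(o).as_matrix())
def ray(c,uv):
    d=np.array([(uv[0]-c['cx'])/c['fx'],(uv[1]-c['cy'])/c['fy'],1.]);return np.array(c['position']),rot(c['orientation'])@d
def onz(c,uv,z):
    p,d=ray(c,uv);return p+d*(z-p[2])/d[2]
def dep(c,uv,D):
    p,d=ray(c,uv);u,v=int(round(uv[0])),int(round(uv[1]))
    w=D[max(0,v-2):v+3,max(0,u-2):u+3];w=w[w>0]
    return p+d*np.median(w) if w.size else None
def tri(a,b):
    (p,d),(q,e)=a,b
    s=np.linalg.lstsq(np.c_[d,-e],q-p,rcond=None)[0]
    x,y=p+d*s[0],q+e*s[1];return (x+y)/2,np.linalg.norm(x-y)
E
python3 - <<'E'
from h import *
np.set_printoptions(precision=4,suppress=True)
o=get_obs();print({k:o[k] for k in('t','tool_pos','tool_rot','contact_force','opening')})
for n in('side','top','wrist'):
    im,D=get_image(n);c=get_calibration(n);cv2.imwrite(f'pics/{n}0.png',im);print(n,c)
    for q in('shutter_rib','green_key_top','red_key_top','console','weight','jar'):
        for r in tip_of(n,q)[:2]:print(q,r['p'],r['centre'],dep(c,r['centre'],D))
E
```

```text
pics
{'t': 0.0, 'tool_pos': array([0.191 , 0.5948, 0.4034]), 'tool_rot': array([-0.9784,  1.3422,  0.9768]), 'contact_force': array([ 0.0697, -0.2081,  0.967 ]), 'opening': 0.08518091103637469}
side {'fx': 544.3584320476773, 'fy': 544.3584320476773, 'cx': 317.9038855290611, 'cy': 239.81496812209144, 'position': array([ 0.0963, -0.7373,  1.0689]), 'orientation': array([-2.4063,  0.5095, -0.2055])}
shutter_rib 0.83 [398.6, 261.0] [ 0.5851 -0.1346  0.0931]
green_key_top 0.72 [282.1, 112.6] [0.5588 0.5107 0.0613]
green_key_top 0.48 [398.2, 289.6] [ 0.5546 -0.1916  0.0731]
console 0.68 [380.7, 266.0] [ 0.5471 -0.1227  0.0799]
weight 0.96 [356.9, 203.2] [0.6178 0.1269 0.0164]
jar 0.73 [436.5, 338.2] [ 0.5788 -0.3199  0.0484]
top {'fx': 473.0538452748024, 'fy': 473.0538452748024, 'cx': 317.0787502285945, 'cy': 230.55471998538533, 'position': array([ 0.3632, -0.0245,  1.5101]), 'orientation': array([-2.1477,  2.1998, -0.0774])}
shutter_rib 0.8 [357.8, 195.7] [ 0.5855 -0.1367  0.0773]
console 0.89 [337.1, 202.1] [ 0.5677 -0.073   0.0755]
weight 0.6 [267.9, 185.9] [0.6258 0.1397 0.0609]
jar 0.75 [409.0, 190.2] [ 0.5966 -0.2911  0.0888]
jar 0.22 [271.2, 186.3] [0.6257 0.1303 0.0529]
wrist {'fx': 339.2413831528999, 'fy': 339.2413831528999, 'cx': 323.3477901342004, 'cy': 234.01746413496582, 'position': array([0.1244, 0.6152, 0.3735]), 'orientation': array([2.3508, 1.7116, 0.2392])}
```

View pics/side0.png

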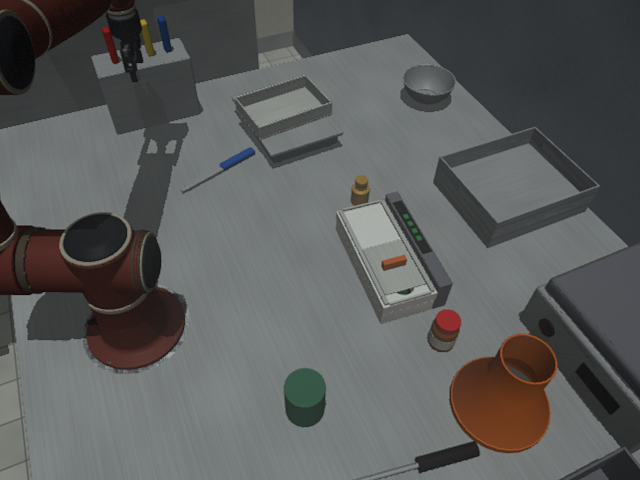

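View pics/top0.png

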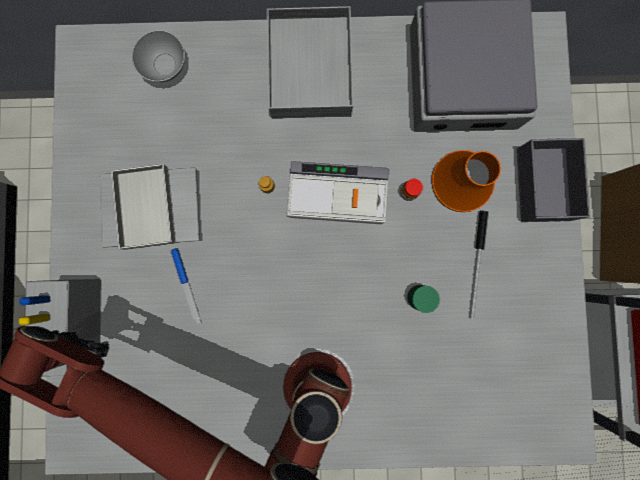

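The side view shows the console at about (390,260), with the rib at (395,262) and a partly uncovered well at (404,291). In the top view the rib is at (355,198), the weight at (266,184) and the jar at (412,188). Next I'll zoom in to get the console yaw.

```bash
python3 - <<'E'
from h import *
a=cv2.imread('pics/top0.png')[145:240,270:430];b=cv2.imread('pics/side0.png')[180:340,320:470]
cv2.imwrite('pics/z1.png',cv2.resize(a,None,fx=5,fy=5,interpolation=2));cv2.imwrite('pics/z2.png',cv2.resize(b,None,fx=3.7,fy=3.7,interpolation=2))
get_image('top');c=get_calibration('top')
m=masks_of('top','console')
for r in m[:2]:print(r['p'],r['region'].sum(),cv2.minAreaRect(np.argwhere(r['region'])[:,::-1].astype(np.float32)))
m=masks_of('top','shutter_rib')
for r in m[:2]:
    k=cv2.minAreaRect(np.argwhere(r['region'])[:,::-1].astype(np.float32));print(r['p'],r['region'].sum(),r['centre'],k,onz(c,r['centre'],.097))
s=np.load if 0 else None
get_image('side');cs=get_calibration('side')
t=tip_of('side','shutter_rib')[0]['centre'];print(t,onz(cs,t,.097),tri(ray(cs,t),ray(c,tip_of('top','shutter_rib')[0]['centre'])))
E
```

```text
0.89 5532 ((337.8587341308594, 192.52503967285156), (97.87835693359375, 57.07057571411133), 3.9909121990203857)
0.74 1421 ((354.9757385253906, 198.60177612304688), (44.549354553222656, 31.889768600463867), 3.9451863765716553)
0.73 1416 [357.0, 198.7] ((355.01763916015625, 198.7705841064453), (44.33058166503906, 32.979496002197266), 4.398705005645752) [ 0.57339867 -0.13242935  0.097     ]
[396.7, 259.2] [ 0.58172773 -0.13079819  0.097     ] (array([ 0.57883504, -0.13255546,  0.10045938]), np.float64(0.002409451038641702))
```

View pics/z1.png

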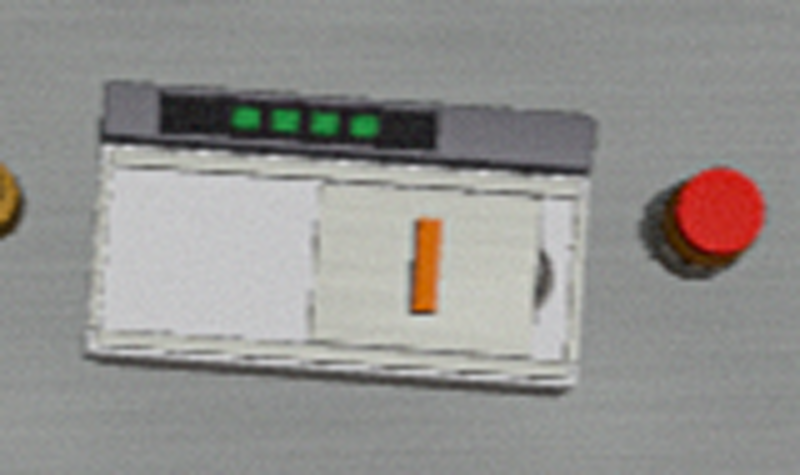

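View pics/z2.png

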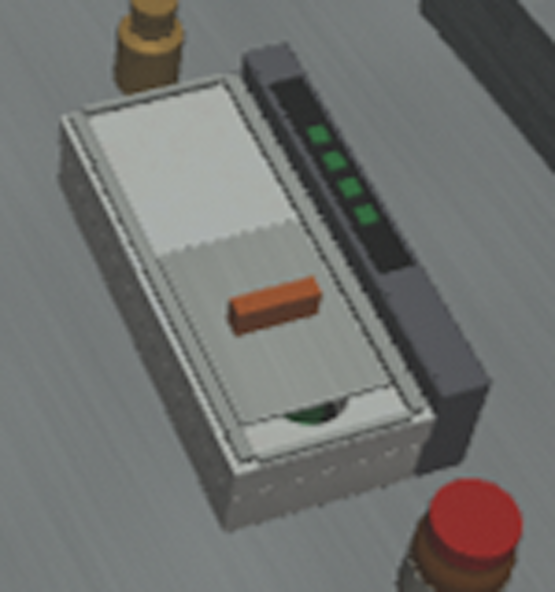

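```bash
python3 - <<'E'
from h import *
np.set_printoptions(precision=4,suppress=True)
c=get_calibration('top');cs=get_calibration('side')
f=lambda p,z:onz(c,(269.6+p[0]/5,144.6+p[1]/5),z)
g=lambda p,z:onz(cs,(319.6+p[0]/3.7,179.6+p[1]/3.7),z)
def an(a,b):return np.degrees(np.arctan2(-(b-a)[0],(b-a)[1]))
A=[f(p,.07) for p in((102,145),(88,357),(573,388),(590,190))];print(A,np.mean(A,0),'yaw',an(A[2],A[1]),an(A[3],A[0]))
r=[f(p,.097) for p in((415,218),(441,220),(436,312),(410,311))];print('rib',np.mean(r,0))
print('plate edges',an(f((540,355),.075),f((310,340),.075)))
# side: rib top corners, console front edge top
r=[g(p,.097) for p in((229,303),(315,278),(320,294),(233,320))];print('rib side',np.mean(r,0))
a=g((240,470),.07);b=g((62,120),.07);e=g((435,412),.07);print('side edge',a,b,an(a,b),e)
im,D=get_image('top')
# rib by colour
h=cv2.cvtColor(im,cv2.COLOR_BGR2HSV);m=((h[...,0]<18)&(h[...,1]>170)&(h[...,2]>90));m[:, :340]=0;m[:,370:]=0;m[:185]=0;m[215:]=0
print(cv2.minAreaRect(np.argwhere(m)[:,::-1].astype(np.float32)))
o=get_obs();print(rot(o['tool_rot']))
E
```

```text
[array([0.6608, 0.0697, 0.07  ]), array([0.5293, 0.0808, 0.07  ]), array([ 0.5029, -0.2153,  0.07  ]), array([ 0.625, -0.23 ,  0.07 ])] [ 0.5795 -0.0737  0.07  ] yaw -5.097688076895197 -6.818675538555672
rib [ 0.5768 -0.1256  0.097 ]
plate edges -5.185675128545997
rib side [ 0.5741 -0.1309  0.097 ]
side edge [ 0.5064 -0.2169  0.07  ] [0.5304 0.0761 0.07  ] -4.683452194438067 [ 0.6338 -0.2279  0.07  ]
((354.77056884765625, 197.4823455810547), (3.7581286430358887, 17.2567138671875), 4.398705005645752)
[[ 0.     -0.9521  0.3058]
 [ 0.      0.3058  0.9521]
 [-1.      0.      0.    ]]
```

Emit:
carry_out:
  increments:
    - [[0,0,0.3],[0.5,-1,0],0]
    - [[0,0,0.3],[0.5,-1,0],0]
    - [[0,0,0.3],[0.5,-1,0],0]
    - [[0,0,0.3],[0.5,-1,0],0]
    - [[0,0,0.3],[0.5,-1,0],0]
    - [[0,0,0.3],[0.5,-1,0],0]
    - [[0,0,0.3],[0.5,-1,0],0]
    - [[0,0,0.1],[0.5,-1,0],0]
  squeeze: 20

```text
t: 2.2
tool_pos: [0.272, 0.4309, 0.4048]
tool_rot: [-1.152, 1.243, 1.153]
contact_force: [1.0, -0.6, 0.7]
opening: 0.0001
```

Emit:
carry_out:
  increments:
    - [[0,0,0],[0.5,-1,0],0]
    - [[0,0,0],[0.5,-1,0],0]
    - [[0,0,0],[0.5,-1,0],0]
    - [[0,0,0],[0.5,-1,0],0]
    - [[0,0,0],[0.5,-1,0],0]
    - [[0,0,0],[0.5,-1,0],0]
    - [[0,0,0],[0.5,-1,0],0]
    - [[0,0,0],[0.5,-1,0],0]

```text
t: 3.0
tool_pos: [0.354, 0.2638, 0.4061]
tool_rot: [-1.153, 1.239, 1.152]
contact_force: [1.4, 0.5, 0.9]
opening: -0.0002
```

Emit:
carry_out:
  increments:
    - [[0,0,0],[0.5,-1,0],0]
    - [[0,0,0],[0.5,-1,0],0]
    - [[0,0,0],[0.5,-1,0],0]
    - [[0,0,0],[0.5,-1,0],0]
    - [[0,0,0],[0.5,-1,0],0]
    - [[0,0,0],[0.5,-1,0],0]
    - [[0,0,0],[0.5,-1,0],0]
    - [[0,0,0],[0.5,-1,0],0]

```text
t: 3.8
tool_pos: [0.4359, 0.0965, 0.4077]
tool_rot: [-1.154, 1.235, 1.15]
contact_force: [1.5, 0.1, 0.1]
opening: 0.0001
```

Emit:
carry_out:
  increments:
    - [[0,0,0],[0.7,-1,0],0]
    - [[0,0,0],[0.7,-1,0],0]
    - [[0,0,0],[0.7,-1,0],0]
    - [[0,0,0],[0.7,-1,0],0]
    - [[0,0,0],[0.7,-1,0],0]
    - [[0,0,0],[0.7,-1,0],0]
    - [[0,0,0],[0.7,-1,0],0]
    - [[0,0,0],[0,0,0],0]

```text
t: 4.6
tool_pos: [0.5376, -0.0521, 0.4089]
tool_rot: [-1.153, 1.234, 1.144]
contact_force: [-0.3, -0.2, -0.1]
opening: 0.0002
```

```bash
cat > w.py <<'E'
import sys
from h import *
np.set_printoptions(precision=4,suppress=True)
n=sys.argv[1]
o=get_obs();print(o['t'],o['tool_pos'],rot(o['tool_rot']).tolist(),o['contact_force'])
for cam in('wrist','side','top'):
    im,D=get_image(cam);c=get_calibration(cam);cv2.imwrite(f'pics/{cam}{n}.png',im)
    if cam=='wrist':print(c['position'],rot(c['orientation']).tolist())
    for q in('shutter_rib','green_key_top','red_key_top'):
        for r in tip_of(cam,q)[:1]:print(cam,q,r['p'],r['centre'],dep(c,r['centre'],D),onz(c,r['centre'],.097 if 'rib' in q else .052))
E
python3 w.py 1
```

```text
4.6 [ 0.5376 -0.0521  0.4089] [[0.011653265819275171, -0.9968106159134942, 0.07894806772749341], [0.0037746106049849626, 0.07899671846786618, 0.9968677298348506], [-0.9999249740408154, -0.011318766428735638, 0.004683141681145142]] [-0.2539 -0.2347 -0.0611]
[ 0.4675 -0.0467  0.3768] [[0.07951847745606996, 0.9556193266926665, 0.2836697273142189], [0.9968179285282539, -0.07781467385765697, -0.01728854814805217], [0.005552396573511059, 0.28414182899369345, -0.95876618208425]]
wrist shutter_rib 0.65 [238.2, 266.5] [ 0.5741 -0.1292  0.0969] [ 0.5741 -0.1292  0.097 ]
side shutter_rib 0.69 [397.6, 259.1] [ 0.5837 -0.1314  0.097 ] [ 0.5837 -0.1314  0.097 ]
side green_key_top 0.39 [400.6, 290.4] [ 0.5602 -0.1935  0.0693] [ 0.5682 -0.1841  0.052 ]
top shutter_rib 0.81 [357.4, 197.2] [ 0.5079 -0.0981  0.558 ] [ 0.5779 -0.1338  0.097 ]
```

View pics/wrist1.png

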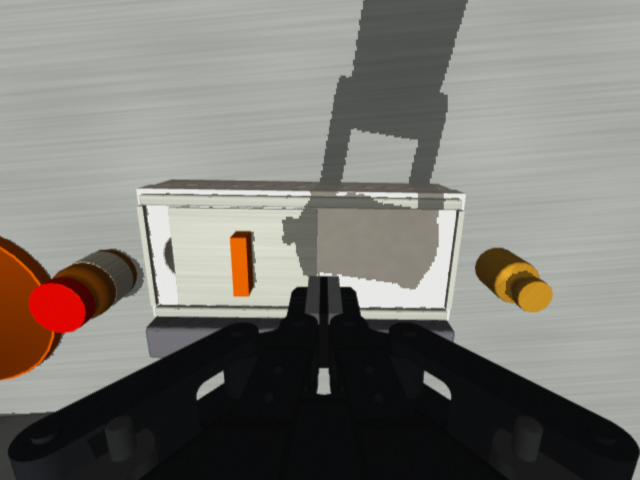

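The wrist view shows the console squared up with the camera, the rib at (241,264), the well edge at (168,257) and the closed fingertips at (323,282). Next I'll fit the console pose.

```bash
python3 - <<'E'
from h import *
np.set_printoptions(precision=4,suppress=True)
c=get_calibration('wrist')
f=lambda p,z:onz(c,p,z)
for n,p,z in(('cFL',(139,191),.07),('cFR',(464,193),.07),('ribs',(232,232),.097),('',(246,232),.097),('',(248,296),.097),('',(234,297),.097),('plate-y-front',(170,208),.075),('plate-y-back',(177,305),.075),('railin',(145,206),.07),('railinR',(461,209),.07)):
    print(n,f(p,z))
im=cv2.imread('pics/wrist1.png')[170:350,120:480];cv2.imwrite('pics/z3.png',cv2.resize(im,None,fx=2.2,fy=2.2,interpolation=2))
E
```

```text
cFL [ 0.5043 -0.2145  0.07  ]
cFR [0.5292 0.0801 0.07  ]
ribs [ 0.5421 -0.1285  0.097 ]
 [ 0.543  -0.1165  0.097 ]
 [ 0.6033 -0.1233  0.097 ]
 [ 0.6032 -0.1361  0.097 ]
plate-y-front [ 0.5211 -0.1874  0.075 ]
plate-y-back [ 0.6181 -0.2006  0.075 ]
railin [ 0.5184 -0.2122  0.07  ]
railinR [0.544 0.078 0.07 ]
```

View pics/z3.png

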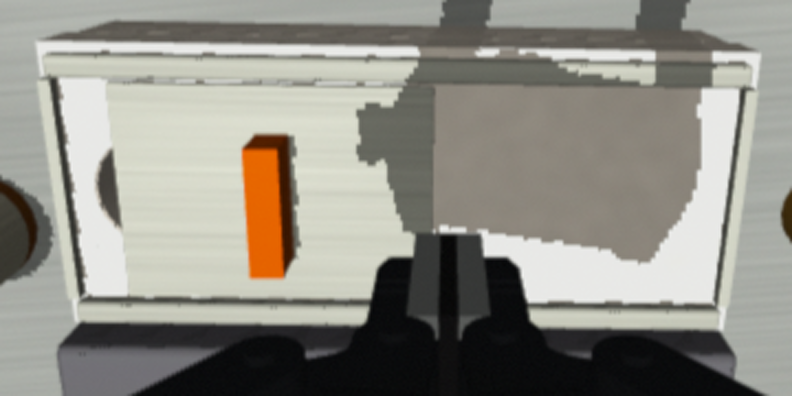

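Emit:
carry_out:
  increments:
    - [[0,0,0],[0.3,-1,0],0]
    - [[0,0,0],[0.3,-1,0],0]
    - [[0,0,0],[0.3,-1,0],0]
    - [[0,0,0],[0.3,-1,0],0]
    - [[0,0,0],[0.3,-1,0],0]
    - [[0,0,0],[0.2,-0.6,-0.5],0]
    - [[0,0,0],[0,0,-1],0]
    - [[0,0,0],[0,0,-1],0]

```text
t: 6.0
tool_pos: [0.5725, -0.1665, 0.3608]
tool_rot: [-1.162, 1.227, 1.142]
contact_force: [0.6, 0.2, -0.4]
opening: -0.0001
```

Emit:
carry_out:
  increments:
    - [[0,0,0],[0,0,-1],0]
    - [[0,0,0],[0,0,-1],0]
    - [[0,0,0],[0,0,0],0]

```text
t: 6.3
tool_pos: [0.5713, -0.1667, 0.3133]
tool_rot: [-1.155, 1.23, 1.149]
contact_force: [-0.1, 0.6, -0.3]
opening: -0.0001
```

Emit:
carry_out:
  increments:
    - [[0,0,0],[0,0,-1],0]
    - [[0,0,0],[0,0,-1],0]
    - [[0,0,0],[0,0,-0.5],0]
    - [[0,0,0],[0,0,0],0]

```text
t: 6.7
tool_pos: [0.5722, -0.1671, 0.2636]
tool_rot: [-1.157, 1.229, 1.148]
contact_force: [0.4, -0.2, 0.9]
opening: -0.0001
```

```bash
python3 w.py 2; python3 - <<'E'
from h import *
b=cv2.imread('pics/side2.png')[180:340,320:470]
cv2.imwrite('pics/z4.png',cv2.resize(b,None,fx=3.7,fy=3.7,interpolation=2))
E
```

```text
6.7 [ 0.5722 -0.1671  0.2636] [[0.01384071814368687, -0.997185938985774, 0.07367928888315484], [0.005452825307736886, 0.07376052447190462, 0.9972610750078401], [-0.9998893444863939, -0.013401049163775547, 0.006458379353967203]] [ 0.3664 -0.1877  0.8922]
[ 0.503  -0.163   0.2323] [[0.07505819488012573, 0.9547832394446426, 0.2876720929407842], [0.9971604490795399, -0.07363270500716206, -0.01578808236672008], [0.006107877931585848, 0.2880402583475483, -0.9575988217402162]]
wrist shutter_rib 0.6 [408.1, 298.1] [ 0.5757 -0.1302  0.0976] [ 0.576  -0.1301  0.097 ]
side shutter_rib 0.58 [394.8, 260.3] [ 0.5766 -0.1314  0.0963] [ 0.5762 -0.1318  0.097 ]
side green_key_top 0.45 [398.9, 288.5] [ 0.5572 -0.19    0.0736] [ 0.5672 -0.1781  0.052 ]
top shutter_rib 0.71 [357.7, 194.8] [ 0.5671 -0.1259  0.2124] [ 0.5852 -0.1349  0.097 ]
```

View pics/z4.png

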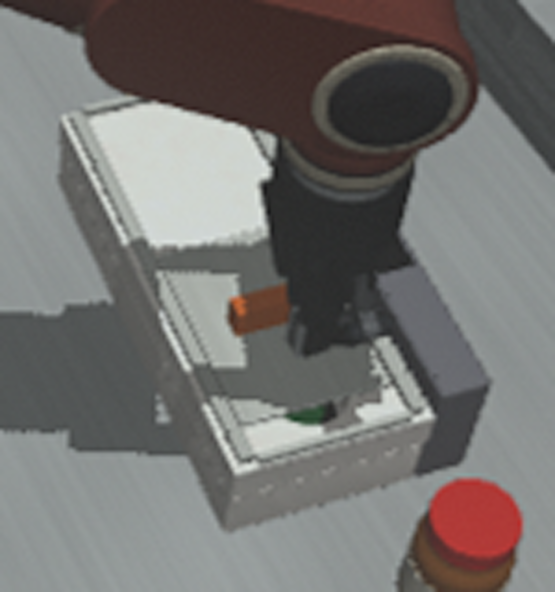

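View pics/wrist2.png

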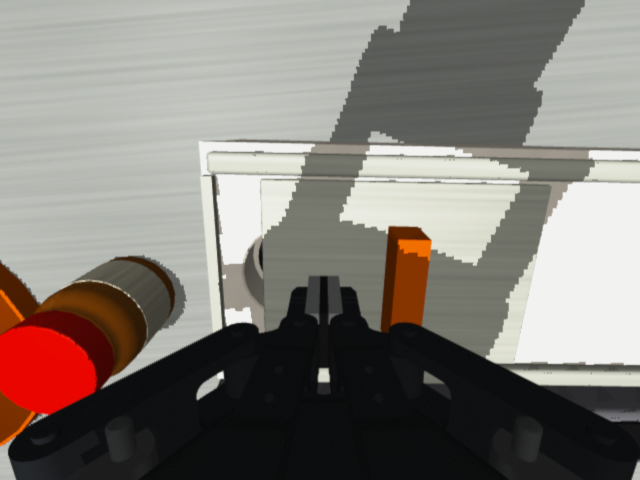

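Emit:
carry_out:
  increments:
    - [[0,0,0],[0,0,-0.4],0]
    - [[0,0,0],[0,0.3,0],0]
    - [[0,0,0],[0,0.3,0],0]
    - [[0,0,0],[0,0.3,0],0]
    - [[0,0,0],[0.02,0.3,0],0]
    - [[0,0,0],[0.02,0.3,0],0]
    - [[0,0,0],[0.02,0.3,0],0]

```text
t: 8.0
tool_pos: [0.5737, -0.1291, 0.256]
tool_rot: [-1.16, 1.229, 1.143]
contact_force: [0.7, -1.5, -2.2]
opening: 0.0001
```

Emit:
carry_out:
  increments:
    - [[0,0,0],[0.05,0.5,0],0]
    - [[0,0,0],[0.05,0.5,0],0]
    - [[0,0,0],[0.05,0.5,0],0]
    - [[0,0,0],[0.05,0.5,0],0]
    - [[0,0,0],[0.05,0.5,0],0]
    - [[0,0,0],[0.05,0.5,0],0]
    - [[0,0,0],[0.05,0.3,0],0]

```text
t: 8.7
tool_pos: [0.581, -0.0568, 0.2559]
tool_rot: [-1.161, 1.23, 1.144]
contact_force: [-1.0, -1.5, -0.1]
opening: -0.0002
```

Emit:
carry_out:
  increments:
    - [[0,0,0],[0.02,0.3,0],0]
    - [[0,0,0],[0.02,0.2,0],0]
    - [[0,0,0],[0.02,0.2,0],0]
    - [[0,0,0],[0.02,0.2,0],0]

```text
t: 9.1
tool_pos: [0.5828, -0.0368, 0.256]
tool_rot: [-1.161, 1.23, 1.145]
contact_force: [0.2, -1.3, -0.5]
opening: -0.0003
```

Emit:
carry_out:
  increments:
    - [[0,0,0],[0.02,0.2,0],0]
    - [[0,0,0],[0.02,0.2,0],0]
    - [[0,0,0],[0.02,0.2,0],0]

```text
t: 9.4
tool_pos: [0.5838, -0.0281, 0.2562]
tool_rot: [-1.173, 1.242, 1.139]
contact_force: [-2.3, -20.3, -0.3]
opening: 0.0001
```

The stop is reached: 20 N at y = -0.028, where I predicted it. I'll back off, lift and look.

Emit:
carry_out:
  increments:
    - [[0,0,0],[0,-0.5,0],0]
    - [[0,0,0],[0,-1,0],0]
    - [[0,0,0],[0,-0.3,1],0]
    - [[0,0,0],[0,-1,1],0]
    - [[0,0,0],[-0.3,-1,1],0]
    - [[0,0,0],[-0.3,-1,0],0]
    - [[0,0,0],[-0.3,-1,0],0]
    - [[0,0,0],[0,0,0],0]

```text
t: 10.2
tool_pos: [0.565, -0.1469, 0.3188]
tool_rot: [-1.167, 1.236, 1.143]
contact_force: [1.0, 1.0, 0.4]
opening: 0.0003
```

```bash
python3 w.py 3; python3 - <<'E'
from h import *
b=cv2.imread('pics/side3.png')[180:340,320:470]
cv2.imwrite('pics/z5.png',cv2.resize(b,None,fx=3.7,fy=3.7,interpolation=2))
E
```

```text
10.2 [ 0.565  -0.1469  0.3188] [[0.014321175913677042, -0.9973053251411583, 0.07195131941485344], [-0.006100633494932284, 0.07187020896922747, 0.9973953355283351], [-0.999878835755318, -0.014722822684809067, -0.00505492836562943]] [0.9652 1.0182 0.377 ]
[ 0.4956 -0.1423  0.2863] [[0.07261978692711478, 0.9552965202885486, 0.28659191347847046], [0.9973509826992553, -0.06835522381553219, -0.02487128235452149], [-0.004169395098845868, 0.2876388737666019, -0.9577298650678022]]
wrist shutter_rib 0.91 [549.4, 273.5] [ 0.5871 -0.0128  0.0963] [ 0.5867 -0.0133  0.097 ]
wrist green_key_top 0.93 [280.4, 245.4] [ 0.5723 -0.1803  0.0516] [ 0.5722 -0.1802  0.052 ]
wrist red_key_top 0.59 [366.1, 248.7] [ 0.5794 -0.118   0.0513] [ 0.5791 -0.1181  0.052 ]
side shutter_rib 0.93 [375.2, 224.0] [ 0.5882 -0.0161  0.0949] [ 0.5871 -0.0176  0.097 ]
side green_key_top 0.56 [399.5, 291.1] [ 0.5646 -0.1852  0.0527] [ 0.5649 -0.1848  0.052 ]
side red_key_top 0.4 [391.4, 268.2] [ 0.5798 -0.1209  0.0518] [ 0.5797 -0.121   0.052 ]
top shutter_rib 0.65 [315.3, 193.9] [ 0.5914 -0.0072  0.0956] [ 0.5912 -0.0072  0.097 ]
top green_key_top 0.75 [336.4, 200.3] [ 0.5732 -0.071   0.0758] [ 0.5767 -0.0718  0.052 ]
top red_key_top 0.48 [351.2, 199.8] [ 0.577  -0.1177  0.0526] [ 0.5771 -0.1178  0.052 ]
```

View pics/z5.png

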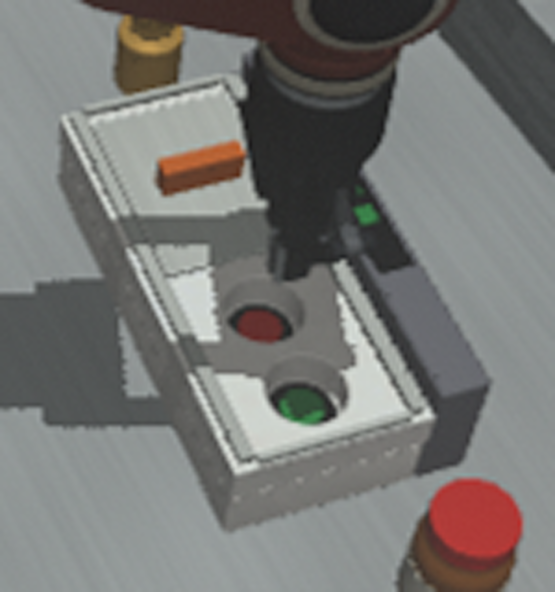

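View pics/wrist3.png

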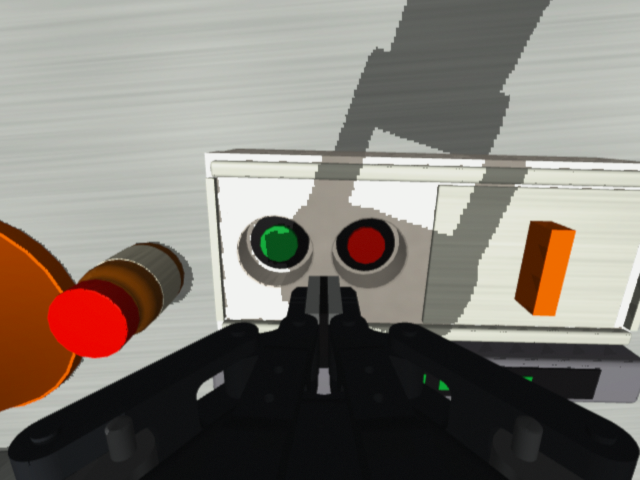

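The view shows both wells clear, with the green key at (280,245) and the red key at (366,247). Three checks put green at (0.572, -0.180). Now moving over it.

Emit:
carry_out:
  increments:
    - [[0,0,0],[0.1,-0.8,0],0]
    - [[0,0,0],[0.1,-0.8,0],0]
    - [[-0.05,-0.1,0],[0,0,0],0]
    - [[0,0,0],[0,0,0],0]

```text
t: 11.2
tool_pos: [0.5697, -0.1805, 0.318]
tool_rot: [-1.177, 1.232, 1.135]
contact_force: [0.2, 0.4, -0.1]
opening: -0.0004
```

```bash
python3 - <<'E'
from h import *
o=get_obs();M=rot(o['tool_rot']);print(o['tool_pos'],M[:,0],o['tool_pos']+M[:,0]*.173)
E
```

```text
[ 0.56967536 -0.18049794  0.31799837] [ 0.02381802 -0.01207481 -0.99964339] [ 0.57379587 -0.18258688  0.14506006]
```

Emit:
carry_out:
  increments:
    - [[0.12,0.24,0],[0.05,0,0],0]
    - [[0,0,0],[0,0,0],0]

```text
t: 11.4
tool_pos: [0.5706, -0.1809, 0.318]
tool_rot: [-1.155, 1.242, 1.16]
contact_force: [-0.4, 0.3, -0.1]
opening: -0.0002
```

```bash
python3 - <<'E'
from h import *
o=get_obs();M=rot(o['tool_rot']);print(o['tool_pos'],M[:,0],o['tool_pos']+M[:,0]*.173)
E
```

```text
[ 0.57060092 -0.18088209  0.31796492] [-0.00223996  0.0012414  -0.99999672] [ 0.57021341 -0.18066733  0.14496549]
```

Emit:
carry_out:
  increments:
    - [[0,0,0],[0.05,0.03,-1],0]
    - [[0,0,0],[0,0,-1],0]
    - [[0,0,0],[0,0,-0.7],0]
    - [[0,0,0],[0,0,-0.5],0]
    - [[0,0,0],[0,0,0],0]

```text
t: 11.9
tool_pos: [0.5722, -0.1793, 0.2529]
tool_rot: [-1.158, 1.241, 1.159]
contact_force: [-0.4, 0.3, -0.6]
opening: -0.0002
```

Emit:
carry_out:
  increments:
    - [[0,0,0],[0,0,-0.4],0]
    - [[0,0,0],[0,0,-0.4],0]
    - [[0,0,0],[0,0,-0.2],0]
    - [[0,0,0],[0,0,0],0]

```text
t: 12.3
tool_pos: [0.5728, -0.1794, 0.2329]
tool_rot: [-1.16, 1.24, 1.157]
contact_force: [-0.5, -0.2, -0.1]
opening: 0.0
```

Tip at 0.060 with no contact yet. Lowering slowly.

Emit:
carry_out:
  increments:
    - [[0,0,0],[0,0,-0.2],0]
    - [[0,0,0],[0,0,-0.2],0]
    - [[0,0,0],[0,0,-0.1],0]

```text
t: 12.6
tool_pos: [0.5734, -0.1797, 0.2237]
tool_rot: [-1.161, 1.239, 1.155]
contact_force: [-1.9, 1.5, 3.7]
opening: 0.0003
```

Emit:
carry_out:
  increments:
    - [[0,0,0],[0,0,-0.1],0]
    - [[0,0,0],[0,0,-0.1],0]

```text
t: 12.8
tool_pos: [0.5735, -0.1798, 0.2205]
tool_rot: [-1.161, 1.239, 1.156]
contact_force: [-3.1, 1.4, 5.5]
opening: 0.0003
```

Emit:
carry_out:
  increments:
    - [[0,0,0],[0,0,-0.1],0]
    - [[0,0,0],[0,0,-0.1],0]

```text
t: 13.0
tool_pos: [0.574, -0.1799, 0.2203]
tool_rot: [-1.159, 1.24, 1.158]
contact_force: [-8.3, 3.3, 15.5]
opening: 0.0002
```

Bottomed out at 15 N with no further motion. Holding there for more than 2 s.

Emit:
carry_out:
  increments:
    - [[0,0,0],[-0.03,0,-0.1],0]
    - [[0,0,0],[-0.03,0,-0.1],0]
    - [[0,0,0],[-0.03,0,-0.1],0]
    - [[0,0,0],[-0.03,0,-0.1],0]

```text
t: 13.4
tool_pos: [0.5735, -0.18, 0.2204]
tool_rot: [-1.161, 1.238, 1.157]
contact_force: [-4.4, 2.5, 10.5]
opening: -0.0002
```

Emit:
carry_out:
  increments:
    - [[0,0,0],[-0.03,0,-0.1],0]
    - [[0,0,0],[-0.03,0,-0.1],0]
    - [[0,0,0],[-0.03,0,-0.1],0]
    - [[0,0,0],[-0.03,0,-0.1],0]
    - [[0,0,0],[-0.03,0,-0.1],0]
    - [[0,0,0],[-0.03,0,-0.1],0]
    - [[0,0,0],[-0.03,0,-0.1],0]
    - [[0,0,0],[-0.03,0,-0.1],0]

```text
t: 14.2
tool_pos: [0.5725, -0.1801, 0.2203]
tool_rot: [-1.163, 1.233, 1.154]
contact_force: [-4.6, 3.0, 11.4]
opening: 0.0
```

Emit:
carry_out:
  increments:
    - [[0,0,0],[-0.02,0,-0.1],0]
    - [[0,0,0],[-0.02,0,-0.1],0]
    - [[0,0,0],[-0.02,0,-0.1],0]
    - [[0,0,0],[-0.02,0,-0.1],0]
    - [[0,0,0],[-0.02,0,-0.1],0]
    - [[0,0,0],[-0.02,0,-0.1],0]
    - [[0,0,0],[-0.02,0,-0.1],0]
    - [[0,0,0],[-0.02,0,-0.1],0]

```text
t: 15.0
tool_pos: [0.5724, -0.1803, 0.2204]
tool_rot: [-1.164, 1.231, 1.155]
contact_force: [-5.9, 2.5, 11.9]
opening: -0.0002
```

Emit:
carry_out:
  increments:
    - [[0,0,0],[-0.02,0,-0.1],0]
    - [[0,0,0],[-0.02,0,-0.1],0]
    - [[0,0,0],[-0.02,0,-0.1],0]
    - [[0,0,0],[-0.02,0,-0.1],0]
    - [[0,0,0],[-0.02,0,-0.1],0]
    - [[0,0,0],[-0.02,0,-0.1],0]
    - [[0,0,0],[-0.02,0,-0.1],0]
    - [[0,0,0],[-0.02,0,-0.1],0]

```text
t: 15.8
tool_pos: [0.5723, -0.1804, 0.2203]
tool_rot: [-1.164, 1.229, 1.155]
contact_force: [-5.8, 3.2, 11.0]
opening: 0.0002
```

Emit:
carry_out:
  increments:
    - [[0,0,0],[0,0,0.3],0]
    - [[0,0,0],[0,0,0.8],0]
    - [[0,0,0],[0,0,1],0]
    - [[0,0,0],[0,0,1],0]
    - [[0,0,0],[0,0,1],0]
    - [[0,0,0],[0,0,0.7],0]
    - [[0,0,0],[0,0,0],0]

```text
t: 16.5
tool_pos: [0.5723, -0.1805, 0.3232]
tool_rot: [-1.167, 1.227, 1.151]
contact_force: [-0.5, 0.4, -0.2]
opening: 0.0
```

```bash
python3 w.py 4; python3 - <<'E'
from h import *
o=get_obs();M=rot(o['tool_rot']);print(o['tool_pos']+M[:,0]*.173)
E
```

```text
16.5 [ 0.5723 -0.1805  0.3232] [[0.014806084433098221, -0.9977954528155795, 0.06469168574332262], [0.0008043794742533805, 0.06471064289451905, 0.9979037456938618], [-0.9998900603753502, -0.014723010450681473, 0.0017607174241645596]] [-0.4652  0.4387 -0.1758]
[ 0.5025 -0.1769  0.2898] [[0.0660626513353454, 0.9559237795831654, 0.2860864444988268], [0.9978123858894214, -0.06400258149616776, -0.016556331945413588], [0.0024836795696917824, 0.2865543529406981, -0.958060767460255]]
wrist shutter_rib 0.72 [596.4, 254.9] [ 0.5847 -0.0151  0.0958] [ 0.5843 -0.0161  0.097 ]
wrist green_key_top 0.87 [320.0, 226.2] [ 0.5678 -0.1831  0.0505] [ 0.5674 -0.183   0.052 ]
wrist red_key_top 0.75 [407.8, 234.3] [ 0.5784 -0.1189  0.0503] [ 0.5778 -0.1193  0.052 ]
side green_key_top 0.6 [400.0, 289.5] [ 0.5679 -0.1817  0.0525] [ 0.5682 -0.1815  0.052 ]
side red_key_top 0.48 [388.2, 269.6] [ 0.5709 -0.1215  0.052 ] [ 0.5708 -0.1215  0.052 ]
top shutter_rib 0.84 [316.7, 192.4] [ 0.5959 -0.0115  0.0954] [ 0.5956 -0.0116  0.097 ]
top green_key_top 0.32 [336.8, 202.0] [ 0.568  -0.0721  0.0751] [ 0.5713 -0.0729  0.052 ]
top red_key_top 0.72 [481.6, 253.8] [ 0.4013 -0.5298  0.    ] [ 0.4    -0.5124  0.052 ]
[ 0.57314783 -0.17955546  0.14663787]
```

View pics/wrist4.png

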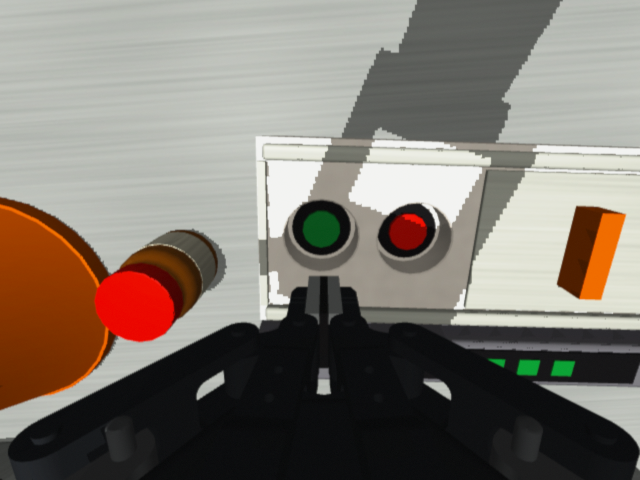

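The green key at (320,228) is back up and the wells are undisturbed. Now crossing over the rib to its +y side.

Emit:
carry_out:
  increments:
    - [[0,0,0],[0.08,1,0],0]
    - [[0,0,0],[0.08,1,0],0]
    - [[0,0,0],[0.08,1,0],0]
    - [[0,0,0],[0.08,1,0],0]
    - [[0,0,0],[0.08,1,0],0]
    - [[0,0,0],[0.08,1,0],0]
    - [[0,0,0],[0.08,1,0],0]
    - [[0,0,0],[0.08,1,0],0]

```text
t: 17.9
tool_pos: [0.5844, -0.017, 0.3196]
tool_rot: [-1.16, 1.232, 1.152]
contact_force: [0.3, 0.3, -1.0]
opening: -0.0003
```

Emit:
carry_out:
  increments:
    - [[0,0,0],[0.05,1,0],0]
    - [[0,0,0],[0,0.9,0],0]
    - [[0,0,0],[0,0,0],0]

```text
t: 18.2
tool_pos: [0.5853, 0.0245, 0.3196]
tool_rot: [-1.162, 1.23, 1.154]
contact_force: [-0.2, -0.6, -0.2]
opening: -0.0005
```

Emit:
carry_out:
  increments:
    - [[0,0,0],[0,0.4,0],0]
    - [[0,0,0],[0,0,-1],0]
    - [[0,0,0],[0,0,-0.8],0]
    - [[0,0,0],[0,0,0],0]

```text
t: 18.6
tool_pos: [0.5857, 0.0323, 0.2832]
tool_rot: [-1.163, 1.23, 1.151]
contact_force: [-0.5, -0.4, -0.0]
opening: 0.0004
```

```bash
python3 w.py 5
```

```text
18.6 [0.5857 0.0323 0.2832] [[0.012224945501257523, -0.9976087141327461, 0.06802502623226203], [0.002324713045012916, 0.06805828186204252, 0.9976786386303181], [-0.9999225702106885, -0.012038428319154915, 0.0031511627782355722]] [-0.5264 -0.4215 -0.0217]
[0.5165 0.036  0.2521] [[0.06939612331800975, 0.9556032749990386, 0.286367873336978], [0.9975839824263304, -0.06740198584531006, -0.016827665035041156], [0.003221191527138373, 0.2868437782403873, -0.9579719572147845]]
wrist shutter_rib 0.81 [234.5, 288.6] [ 0.5879 -0.0129  0.0977] [ 0.5882 -0.0132  0.097 ]
wrist green_key_top 0.67 [184.7, 233.1] [ 0.5634 -0.042   0.0757] [ 0.5697 -0.0525  0.052 ]
wrist red_key_top 0.85 [79.0, 254.8] [ 0.5788 -0.1203  0.053 ] [ 0.5791 -0.121   0.052 ]
side shutter_rib 0.85 [376.6, 222.7] [ 0.5925 -0.0147  0.0962] [ 0.5921 -0.0153  0.097 ]
side green_key_top 0.65 [399.7, 289.8] [ 0.5673 -0.1816  0.0515] [ 0.5671 -0.1819  0.052 ]
side red_key_top 0.57 [387.8, 268.7] [ 0.5714 -0.1187  0.0517] [ 0.5713 -0.1189  0.052 ]
top shutter_rib 0.78 [314.6, 192.9] [ 0.5367 -0.01    0.4489] [ 0.5943 -0.0052  0.097 ]
top red_key_top 0.49 [355.1, 199.2] [ 0.5789 -0.13    0.0505] [ 0.5787 -0.1299  0.052 ]
```

View pics/wrist5.png

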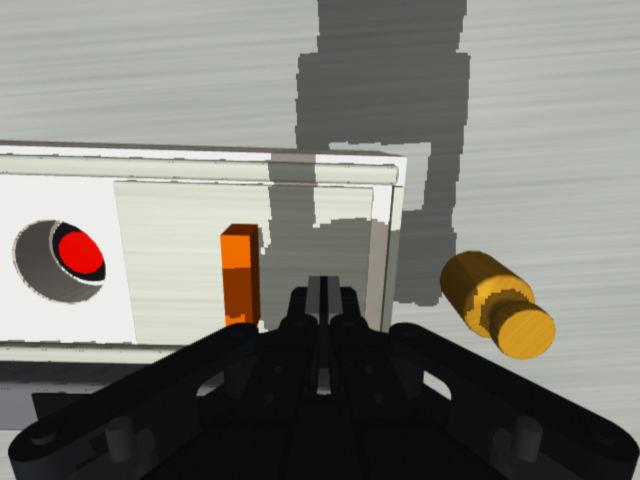

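Emit:
carry_out:
  increments:
    - [[0,0,0],[0,0,-0.8],0]
    - [[0,0,0],[0,0,-0.5],0]
    - [[0,0,0],[0,-0.3,0],0]
    - [[0,0,0],[-0.02,-0.3,0],0]
    - [[0,0,0],[-0.02,-0.3,0],0]
    - [[0,0,0],[-0.02,-0.3,0],0]
    - [[0,0,0],[-0.03,-0.4,0],0]

```text
t: 19.9
tool_pos: [0.584, -0.001, 0.2566]
tool_rot: [-1.163, 1.226, 1.152]
contact_force: [0.4, 2.6, -0.5]
opening: -0.0004
```

Pushing at about 2 N. To go: roughly 128 mm.

Emit:
carry_out:
  increments:
    - [[0,0,0],[-0.05,-0.5,0],0]
    - [[0,0,0],[-0.05,-0.5,0],0]
    - [[0,0,0],[-0.05,-0.5,0],0]
    - [[0,0,0],[-0.05,-0.5,0],0]
    - [[0,0,0],[-0.05,-0.5,0],0]
    - [[0,0,0],[-0.05,-0.5,0],0]
    - [[0,0,0],[-0.05,-0.5,0],0]
    - [[0,0,0],[-0.05,-0.5,0],0]

```text
t: 20.7
tool_pos: [0.5752, -0.0882, 0.2569]
tool_rot: [-1.163, 1.224, 1.15]
contact_force: [1.8, 1.9, -1.3]
opening: 0.0002
```

Emit:
carry_out:
  increments:
    - [[0,0,0],[-0.05,-0.5,0],0]
    - [[0,0,0],[-0.04,-0.3,0],0]
    - [[0,0,0],[-0.02,-0.2,0],0]

```text
t: 21.0
tool_pos: [0.5727, -0.111, 0.257]
tool_rot: [-1.162, 1.225, 1.149]
contact_force: [0.2, 2.7, -0.5]
opening: 0.0001
```

Emit:
carry_out:
  increments:
    - [[0,0,0],[-0.01,-0.2,0],0]
    - [[0,0,0],[-0.01,-0.2,0],0]
    - [[0,0,0],[-0.01,-0.2,0],0]

```text
t: 21.3
tool_pos: [0.5718, -0.1238, 0.2569]
tool_rot: [-1.162, 1.226, 1.151]
contact_force: [-0.9, 1.1, 0.0]
opening: -0.0004
```

Emit:
carry_out:
  increments:
    - [[0,0,0],[-0.01,-0.2,0],0]
    - [[0,0,0],[-0.01,-0.2,0],0]

```text
t: 21.5
tool_pos: [0.5713, -0.1313, 0.2569]
tool_rot: [-1.157, 1.223, 1.154]
contact_force: [1.6, 16.0, 3.7]
opening: 0.0001
```

Emit:
carry_out:
  increments:
    - [[0,0,0],[0,-0.2,0],0]

```text
t: 21.6
tool_pos: [0.5714, -0.133, 0.257]
tool_rot: [-1.149, 1.217, 1.158]
contact_force: [0.0, 21.2, 5.2]
opening: -0.0002
```

Emit:
carry_out:
  increments:
    - [[0,0,0],[0,0.5,0],0]
    - [[0,0,0],[0,1,0],0]
    - [[0,0,0],[0,0.3,0.5],0]
    - [[0,0,0],[-0.2,0.5,1],0]
    - [[0,0,0],[-0.5,0.5,1],0]
    - [[0,0,0],[-0.5,0.5,1],0]
    - [[0,0,0],[-0.5,0.5,1],0]
    - [[0,0,0],[0,0,0],0]

```text
t: 22.4
tool_pos: [0.5371, -0.0567, 0.3552]
tool_rot: [-1.161, 1.218, 1.15]
contact_force: [0.7, 0.1, 0.8]
opening: -0.0001
```

```bash
python3 w.py 6; python3 - <<'E'
from h import *
b=cv2.imread('pics/side6.png')[180:340,320:470]
cv2.imwrite('pics/z6.png',cv2.resize(b,None,fx=3.7,fy=3.7,interpolation=2))
E
```

```text
22.4 [ 0.5371 -0.0567  0.3552] [[0.02033050829214611, -0.99749263594515, 0.06778725298888832], [0.010032299285376411, 0.06800138754065396, 0.9976347850108248], [-0.9997429786718344, -0.019602360259478036, 0.011389647432033523]] [0.6998 0.1213 0.7548]
[ 0.4678 -0.053   0.3212] [[0.06952305910032454, 0.9541905981151367, 0.29101004574071], [0.9975123993226048, -0.06989928637207364, -0.009116082619998356], [0.011642914196736937, 0.2909199069045502, -0.9566765651544177]]
wrist shutter_rib 0.69 [194.6, 293.3] [ 0.575  -0.1523  0.0951] [ 0.5741 -0.1515  0.097 ]
side shutter_rib 0.91 [399.3, 268.4] [ 0.5746 -0.1554  0.0963] [ 0.5742 -0.1558  0.097 ]
top shutter_rib 0.94 [364.7, 198.3] [ 0.5178 -0.1207  0.4736] [ 0.574  -0.1556  0.097 ]
```

View pics/wrist6.png

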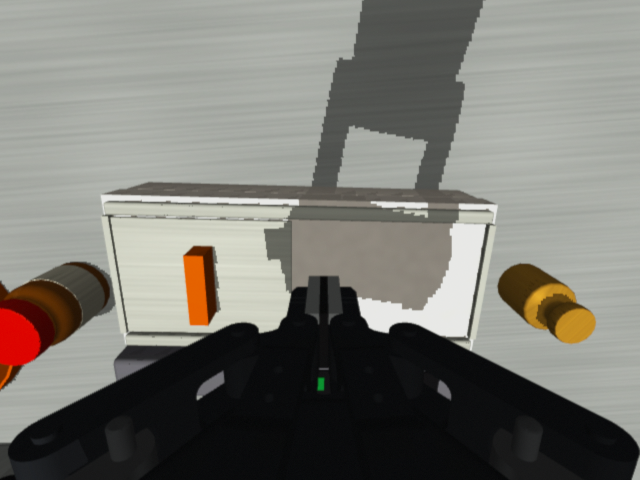

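View pics/side6.png

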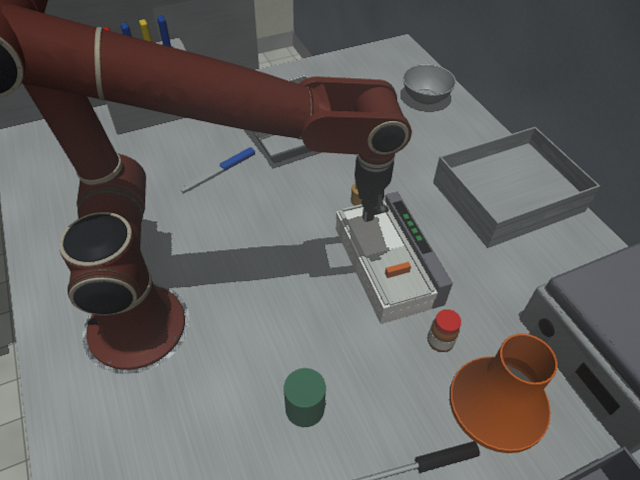

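The wrist view shows the shutter shut, with the rib at (199,286) and no well visible. The side view shows the jar, weight, tray and the other things where they were. The rib travel between the stops comes to about 139–141 mm, as it should.

```bash
python3 -c "
from station import *
print(finish_job())"
```

```text
the job is handed in; nothing more can be done
None
```

The scale's tare was done as asked, and the job is handed in; no verdict was reported.

- **Opening:** I pushed the shutter open with the closed fingertips on the rib's -y face, until it hit its stop at 20 N. The pictures then showed both wells clear.
- **Tare key:** I pressed the green key, which was in the -y well, to its stop at about 11–15 N. It stayed down for 2.8 s, then I lifted the finger straight out and the key sprang back up.
- **Closing:** I pushed the rib's +y face until the shutter hit its other stop at 16–21 N, then lifted clear.

**Last checks:**
- **Shutter:** both wells are covered. The rib moved about 139–141 mm between the two stops, against 140 mm expected.
- **Robot:** it is clear of everything, with a contact force of about 1 N or less. The clock read about 22 s, plus the last camera calls.
- **Other things:** the jar, weight and the other things in view look unmoved. The tray was partly hidden by the arm in the last side view. I never touched the red key.

**Disagreements:**
- **Rib position:** the three cameras differed by about 5–10 mm on where the rib stood, so I relied on the stop forces to judge fully open and fully shut.
- **Wrong key reports:** the networks sometimes put a key in the wrong place, mostly in the top view. I left those out after comparing them with the other views.

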